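# Set the drift in the bush under the arbor press

### The job

Get the press ready to push the worn bush out of the connecting rod: take the brass drift out of the wooden block and, reaching in under the ram at a slant, start its narrow end into the bush leaning over by about 15 degrees, low edge first, then straighten it and slide it fully home, upright with its shoulder flat on the bush. Let go of it and draw clear, leaving the other drifts, the loose new bush and the can where they are.

Things in the scene. Friction and masses are not known exactly. Their poses are not given: they have to be found in the camera images.
- drift_mid (a point): The brass (yellow metal) drift: a stepped round pin 66 mm long, 0.25 kg. Pilot 20 mm across, 24 mm long, at the bottom, its end chamfered 2 mm; then a flat shoulder and a plain body 26 mm across, 42 mm long, to the top. This point is on its axis 33 mm from either end, 9 mm above the shoulder; z runs from pilot to top. It stands loose, upright, pilot down, in a hole of the wooden block.
- drift_tip (a point): Centre of the flat lower end of the brass drift's pilot; same axes as drift_mid.
- bore (a point): Centre of the top face of the bronze-brown bush in the small eye of the aluminium connecting rod, which is strapped down and does not move: the mouth of a vertical bore 21.5 mm across, 28 mm deep, 74 mm above the bench. Bush 28 mm across, flush with the eye, 44 mm across. z points up along the bore, x level towards the press's column.
- press: The green arbor press, fixed to the bench; origin on the bench straight under the bore, axes as at bore. Column 56 mm wide (y), x = 125 to 185 mm. Base plate x = -70 to 185, y = -65 to 65 mm, 24 mm thick; on it a round plate 136 mm across, top at 46 mm. The rod's shank runs in -y; its strap clamp at y = -54 mm stands up to 92 mm high; its big end at y = -132 mm lies on a packing block.
- ram_end (a point): Centre of the lower end of the steel ram, 28 mm square, that hangs straight above the bore: 161 mm above the bore's mouth, fixed. It comes out of the press's head, 62 mm wide, which overhangs from the column to 37 mm past the bore (press -x side), underside 228 mm above the mouth. A raised lever is on the head's -y side, all over 220 mm above the mouth.
- holder: The wooden block that holds the drifts, 66 x 228 x 36 mm high, fixed to the bench; origin at the centre of its underside, y along its length. Three round holes 24 mm across, 18 mm deep, in a row at the middle and 75 mm either side; each holds one upright drift, its end on the hole's floor, to be lifted out straight.
- drift_small_mid (a point): A dark steel drift, pilot 14 mm, body 20 mm across, 66 mm long, standing in another hole of the block; the point is half-way along it. Leave it alone.
- drift_grey_mid (a point): A pale grey aluminium drift, pilot 18 mm, body 30 mm across, 66 mm long, standing in another hole of the block; the point is half-way along it. Leave it alone.
- new_bush_mid (a point): A loose new bronze bush, a short tube 28 mm across and 28 mm high standing on the bench near the front of the press; the point is its centre. Leave it alone.
- can_mid (a point): A red can 54 mm across and 130 mm high standing on the bench beyond the block; the point is half-way up. Leave it alone.
Things that resemble listed ones, but are neither listed nor needed, are in the scene too. What is meant by the part that bears drift_mid is not blue or turquoise, and is the larger of those in its own colour.

How it is judged (in metres and radians):
On the way:
1. the brass drift is started in the bush edge first: its end is down in the bore's mouth while it leans at least 8 degrees from the bore (z of drift_tip in the frame of bore below -0.0008 m and horizontal distance between drift_tip and bore below 0.008 m and angle between the z axis of drift_tip and the z axis of bore, either way round above 0.14 rad), for 0.1 s.
At the end, for the whole second after the job is handed in: The brass drift stands in the bush, its pilot at least 22.5 mm into the bore (24 mm is fully home, shoulder on the bush), centred within 3 mm and upright within 0.05 rad, released (z of drift_tip in the frame of bore between -0.0265 and -0.0225 m and horizontal distance between drift_tip and bore below 0.003 m and angle between the z axis of drift_tip and the z axis of bore, either way round below 0.05 rad); the robot touches nothing.
It fails at once if another drift is tipped by more than 0.4 rad or moved more than 20 mm (distance of any of drift_small_mid, drift_grey_mid from where it was at the start of the episode above 0.02 m or angle between any of drift_small_mid, drift_grey_mid's own z axis and vertical above 0.4 rad).
It fails at once if the new bush or the can is moved more than 30 mm (distance of any of new_bush_mid, can_mid from where it was at the start of the episode above 0.03 m).
It also fails if it takes over 48 s, if anything falls off the work surface, if the arm or the gripper's body presses on something with over 40 N, if the wrist force passes 120 N, or if a joint passes its speed limit or range.

### The arm

A 6-joint arm with a two-finger parallel gripper is mounted at the origin on the work surface. World frame = base frame: x ahead of the robot, y to its left, z up, the work surface at z = 0. Lengths are in mm, angles in rad, forces in N, time in s.
With the tool pointing down it reaches from about 325 to 775 mm from the base axis. Payload 9.3 kg.
Tool frame: the origin (TCP) lies midway between the tips of the shut fingers; the grasp point (between the pads) lies manip.grasp_offset behind it (manip.grasp_offset is the distance from the TCP to the grasp point, in mm); z points along the fingers, y is the direction in which the jaws open and shut (so a half turn about z gives the same grasp; the last joint's range is limited). The gripper opens to 85 mm and grips with 20 to 120 N. Pads are 22 mm wide; open, the fingers measure 114 mm over their backs; the gripper's body (76 mm by 85 mm) begins 54 mm behind the grasp point. The pads swing forward as they close: fully open they stand 13 mm farther back than shut.
Start: joints at [-1.401, 0.259, 0.021, 1.334, 0, 1.418], TCP at [174.466, -521.592, 231.279] pointing down, gripper open.
Joint ranges: [-3.04, 3.04], [-0.91, 1.82], [-1.04, 1.36], [-1.92, 1.95], [-1.52, 1.45], [-3.14, 3.14]. Speed limits (rad/s): [2.22, 2.22, 2.79, 3.14, 3.14, 3.14].

### API

Orientations are given as a unit quaternion [w, x, y, z].
In Python, from cell import get_obs, read_camera, manip gives the robot as it stands.
- The arm moves only by the tool move_arm, never from a script. Its argument "plan" is a list that holds one entry, the list of rows, each a list of 5 numbers: the opening, from 0 (shut) to 1 (fully open), then the shift along the tool's x, y, z in cm, then the turn about the tool's z in rad. A call has 1 to 20 rows; each row shifts and turns the commanded pose from where the row before left it, along the tool's axes as they then stand; what a row does not reach is not made up. A row lasts 1/12 s, in which the tool goes at most 41.7 mm and 7.16 degrees, less where a joint would pass 70% of its speed; a pose out of reach is approached as far as the arm can. A call with a gripper value outside its range is refused whole. The fingers move at their own pace and stop on an object; "grip_force" is the grip in N (left out, the last holds). Time passes only in rows, so rows that do not move let the fingers close. It gives the time, the measured TCP pose, the force and the opening at its end, in the units of the state.
- get_obs(): the state, without advancing time (a new reading comes with each control period).
- read_camera(name): name is "side" or "top"; returns a dict with "color" (420x560x3 uint8, red, green, blue), "vfov" (degrees; the focal length in pixels is half the picture's height over the tangent of half this angle, whatever the lens; pixels are square), "cx", "cy" (the principal point, pixels), "position" and "orientation" of the camera in the world. Camera axes: x right, y down, z forward; pixel columns grow to the right and rows downward; lengths in mm; the calibration is good to about 2 mm. A picture is of the moment at which its call begins. There is no depth.
- manip.hand_in(): hands the job in, once; it reports no verdict.
The state is a dict: "clock": time; "joint_pos": joint angles; "qvel": joint speeds; "effort": joint torques, N m; "tcp_pos": TCP position; "tool_rot": TCP orientation; "ft_force": force on the tool from outside, world axes, zero at the start; "torque": the same for the moment, N m; "gripper_width": finger opening in mm.
Only numpy, scipy, OpenCV 4.12 (cv2) and the standard library are available. Lean on these libraries where they do the work, as an engineer would, in place of code of your own. Each camera call takes 0.05 s, during which the arm holds its last target.

## Working session

There is one attempt and no reset: what is moved stays moved. The work goes in short steps, Python scripts to look and compute and a tool call to move; the robot and the scene stay as the last step left them, time stands still between calls to the robot, and variables do not carry over. Pictures are saved under pics/ and viewed, and the job is handed in when it is done.

Besides the shell and the picture viewer there is one more tool, called after ">>>" in YAML: its name, and indented under it one key for each argument. move_arm: Moves the arm, as the interface text tells. Its arguments: {"type":"object","properties":{"plan":{"type":"array"},"grip_force":{"type":"number"}},"required":["plan"]}

```bash
ls; mkdir -p pics; python3 - <<'E'
from cell import get_obs, read_camera, manip
import cv2
print(get_obs()); print([a for a in dir(manip) if a[0]!='_'], manip.grasp_offset)
for n in("side","top"):
    c=read_camera(n); print({k:c[k] for k in c if k!="color"})
    cv2.imwrite(f"pics/{n}0.png",c["color"][:,:,::-1])
E
```

```text
pics
{'clock': 0.0, 'joint_pos': array([-1.40058335e+00,  2.59227767e-01,  2.08037168e-02,  1.33369162e+00,
        2.48650181e-05,  1.41822657e+00]), 'qvel': array([ 0.00017372, -0.00110562,  0.00053558, -0.00044038,  0.00036102,
       -0.0008257 ]), 'effort': array([ 1.17463675e-03, -5.55640447e+01,  3.44526637e+01,  1.36843458e-02,
       -1.36526060e-04, -3.52762406e-06]), 'tcp_pos': array([ 174.43871128, -521.33741221,  230.66334469]), 'tool_rot': array([-6.59757935e-04,  9.87004444e-01,  1.60691604e-01,  6.61271044e-06]), 'ft_force': array([ 0.78116623,  0.54134904, -0.62104815]), 'torque': array([ 0.05364337, -0.01488402, -0.05728564]), 'gripper_width': 85.62424036044457}
['PlanningError', 'grasp_offset', 'hand_in'] 18.700000000000003
{'vfov': 43.27350711355816, 'cx': 277.7294691630092, 'cy': 219.96153790643552, 'position': array([ 144.3766757 , -841.19620339,  825.3268903 ]), 'orientation': array([-0.42731801,  0.86630258, -0.23625068,  0.10537919])}
{'vfov': 43.45721671948714, 'cx': 280.1459986687563, 'cy': 208.90628357230372, 'position': array([ 469.03417016,  -74.51666072, 1379.22777932]), 'orientation': array([-0.02319773,  0.70657856, -0.70645927,  0.03352457])}
```

View pics/side0.png

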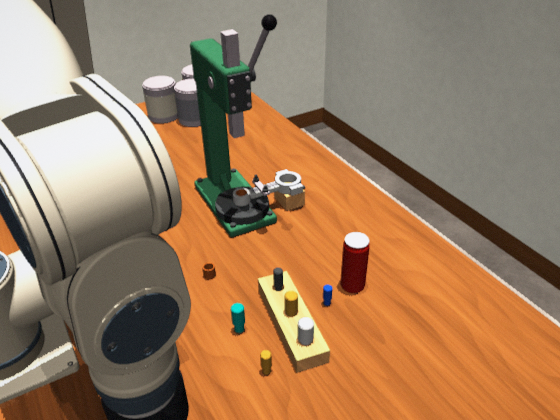

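View pics/top0.png

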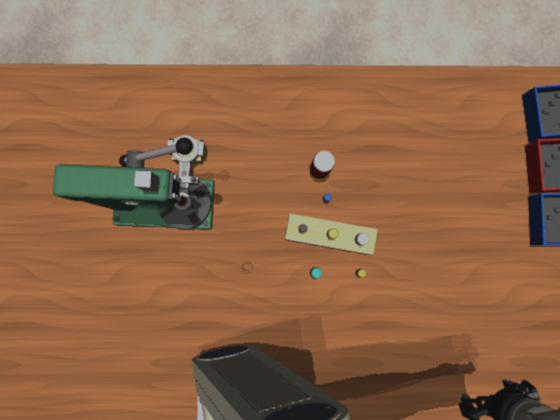

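```bash
python3 - <<'E'
import cv2
t=cv2.imread("pics/top0.png");s=cv2.imread("pics/side0.png")
def crop(im,x,y,w,h,k,n): cv2.imwrite(n,cv2.resize(im[y:y+h,x:x+w],None,fx=k,fy=k,interpolation=cv2.INTER_CUBIC))
crop(t,280,200,110,80,7,"pics/t_hold.png")
crop(t,140,130,90,110,5,"pics/t_bore.png")
crop(s,250,255,90,110,5,"pics/s_hold.png")
crop(s,200,160,110,80,7,"pics/s_bore.png")
E
```

```text
(no output)
```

View pics/t_hold.png

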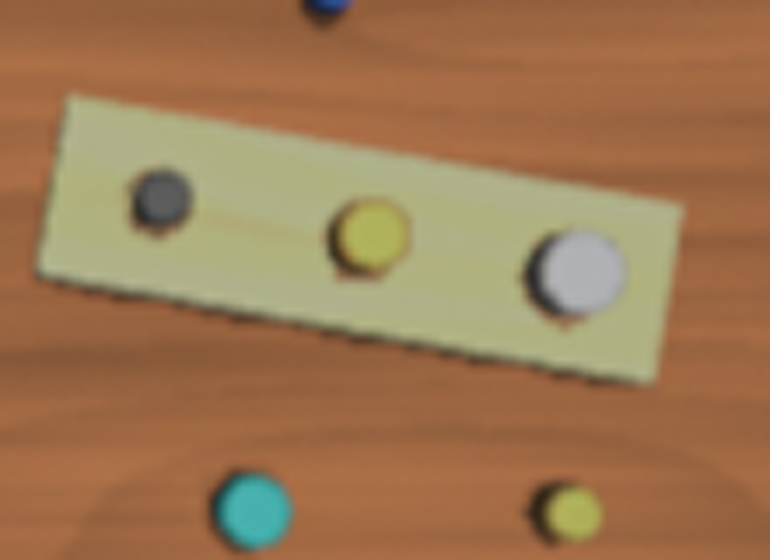

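View pics/t_bore.png

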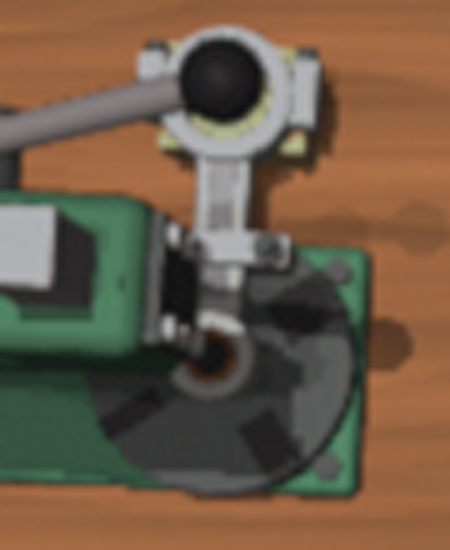

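View pics/s_hold.png

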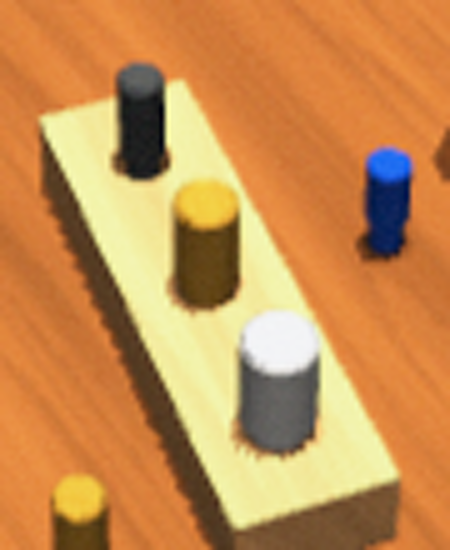

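View pics/s_bore.png

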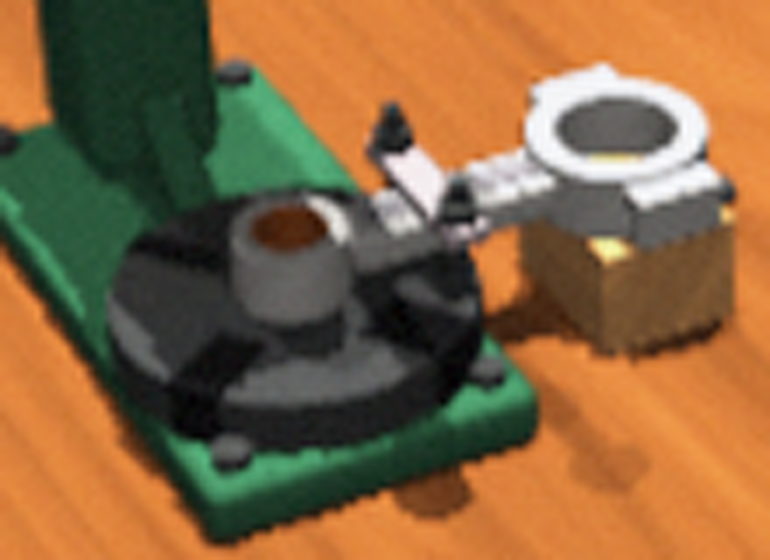

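```bash
cat > h.py <<'E'
import numpy as np, cv2
from scipy.spatial.transform import Rotation as R
from cell import get_obs, read_camera, manip
_c={}
def cam(n):
    if n not in _c: _c[n]=read_camera(n)
    return _c[n]
def rot(q): return R.from_quat([q[1],q[2],q[3],q[0]]).as_matrix()
def F(c): return 210/np.tan(np.radians(c["vfov"]/2))
def ray(c,u,v):
    d=np.array([(u-c["cx"])/F(c),(v-c["cy"])/F(c),1]); d=rot(c["orientation"])@d
    return c["position"],d/np.linalg.norm(d)
def atz(c,u,v,z):
    p,d=ray(c,u,v); return p+d*(z-p[2])/d[2]
def proj(c,P):
    q=rot(c["orientation"]).T@(np.asarray(P,float)-c["position"]); return q[:2]/q[2]*F(c)+[c["cx"],c["cy"]]
def tri(rays):
    A=np.zeros((3,3));b=np.zeros(3)
    for p,d in rays:
        M=np.eye(3)-np.outer(d,d);A+=M;b+=M@p
    return np.linalg.solve(A,b)
def un(u,v,x0,y0,k): return (u+.5)/k-.5+x0,(v+.5)/k-.5+y0
def show(c,x,y,w,h,k,n,pts=()):
    im=cv2.resize(c["color"][y:y+h,x:x+w,::-1].copy(),None,fx=k,fy=k,interpolation=cv2.INTER_CUBIC)
    for P in pts:
        u,v=proj(c,P); cv2.circle(im,(int((u-x+.5)*k),int((v-y+.5)*k)),2,(255,0,255),-1)
    cv2.imwrite(n,im)
E
cat > m.py <<'E'
from h import *
import pickle
t=cam("top");s=cam("side"); np.set_printoptions(precision=1,suppress=True)
T=lambda u,v:un(u,v,280,200,7); S=lambda u,v:un(u,v,250,255,5)
TB=lambda u,v:un(u,v,140,130,5); SB=lambda u,v:un(u,v,200,160,7)
print("brass top",atz(t,*T(374,234),84),"side",atz(s,*S(206,203),84),tri([ray(t,*T(374,234)),ray(s,*S(206,203))]))
print("dark",atz(t,*T(163,197),84),atz(s,*S(140,79),84)); print("grey",atz(t,*T(583,271),84),atz(s,*S(280,342),84))
print("bore",atz(t,*TB(213,353),74),atz(s,*SB(289,228),74),atz(s,*SB(291,229),74),tri([ray(t,*TB(213,353)),ray(s,*SB(289,228))]))
a=atz(t,*TB(370,250),24);b=atz(t,*TB(358,497),24);print("plate",a,b,(a+b)/2)
y=(a-b)/np.linalg.norm(a-b); x=np.array([-y[1],y[0],0]); print("ypress neg",y,"len",np.linalg.norm(a-b),"origin",(a+b)/2+70*x)
print("big end",atz(t,*TB(220,90),74),atz(s,*SB(617,128),74))
print("can",atz(t,322,158,130), "newbush",atz(t,248,267,28),atz(s,209,266,28))
E
python3 m.py; python3 -c "from cell import get_obs;print(get_obs()['clock'])"
```

```text
brass top [ 513.8 -223.5   84. ] side [ 512.8 -224.    84. ] [ 513.5 -223.5   83.2]
dark [ 526.8 -149.3   84. ] [ 525.7 -150.5   84. ]
grey [ 500.8 -297.    84. ] [ 499.8 -297.8   84. ]
bore [595.5 149.5  74. ] [594.  151.6  74. ] [594.3 150.7  74. ] [594.4 149.7  75.1]
plate [654.   77.8  24. ] [526.1  82.7  24. ] [590.   80.3  24. ]
ypress neg [ 1. -0.  0.] len 127.92570750581756 origin [592.7 150.2  24. ]
big end [727.7 147.9  74. ] [726.5 145.9  74. ]
can [ 692.1 -193.3  130. ] newbush [429.1 -12.3  28. ] [431.3  -7.3  28. ]
0.2
```

>>> move_arm:
  plan:
    - [[0.6,0,0,-0.5,-0.12],[0.6,0,0,-0.5,-0.12],[0.6,0,0,-0.5,-0.12],[0.6,0,0,-0.5,-0.12],[0.6,0,0,-0.5,-0.12],[0.6,0,0,-0.5,-0.12],[0.6,0,0,-0.5,-0.12],[0.6,0,0,-0.5,-0.12],[0.6,0,0,-0.5,-0.12],[0.6,0,0,-0.5,-0.12],[0.6,0,0,-0.5,-0.12],[0.6,0,0,-0.5,-0.12],[0.6,0,0,-0.5,-0.12],[0.6,0,0,-0.5,-0.12],[0.6,0,0,-0.5,-0.12],[0.6,0,0,-0.5,-0.12],[0.6,0,0,-0.5,-0.12],[0.6,0,0,-0.5,-0.12],[0.6,0,0,-0.5,-0.12],[0.6,0,0,-0.5,-0.12]]

```text
clock: 1.87
tcp_pos: [174.4, -521.5, 331.3]
tool_rot: [-0.0, 0.205, 0.979, 0.0]
ft_force: [0.2, -0.3, -0.2]
gripper_width: 51.4
```

>>> move_arm:
  plan:
    - [[0.6,0,0,0,-0.11],[0.6,0,0,0,-0.11],[0.6,0,0,0,-0.1],[0.6,0,0,0,-0.1],[0.6,-2,3.5,0,0],[0.6,-2,3.5,0,0],[0.6,-2,3.5,0,0],[0.6,-2,3.5,0,0]]

```text
clock: 2.53
tcp_pos: [254.6, -379.9, 330.9]
tool_rot: [-0.0, -0.0, 1.0, 0.0]
ft_force: [0.7, -0.4, 0.1]
gripper_width: 51.0
```

```bash
python3 -c "
from h import *
np.set_printoptions(precision=4,suppress=True)
o=get_obs();print(o);print(rot(o['tool_rot']))"
```

```text
{'clock': 2.5333, 'joint_pos': array([-1.1643,  0.0871,  0.0572,  1.5414,  0.0001, -1.1645]), 'qvel': array([ 0.8308, -0.4091, -0.46  , -0.064 ,  0.0044,  0.8208]), 'effort': array([ -9.1245, -39.7082,  35.7809,   0.411 ,  -0.2138,  -1.4889]), 'tcp_pos': array([ 254.6142, -379.9355,  330.925 ]), 'tool_rot': array([-0.0001, -0.0001,  1.    ,  0.0003]), 'ft_force': array([ 0.6582, -0.4012,  0.1259]), 'torque': array([-0.0027, -0.048 ,  0.0204]), 'gripper_width': 51.04194886225321}
[[-1.     -0.0002 -0.0001]
 [-0.0002  1.      0.0006]
 [ 0.0001  0.0006 -1.    ]]
```

>>> move_arm:
  plan:
    - [[0.6,-2.5,2.6,0,0],[0.6,-2.5,2.6,0,0],[0.6,-2.5,2.6,0,0],[0.6,-2.5,2.6,0,0],[0.6,-2.5,2.6,0,0],[0.6,-2.5,2.6,0,0],[0.6,-2.5,2.6,0,0],[0.6,-2.5,2.6,0,0],[0.6,-2.5,2.6,0,0],[0.6,-2.5,2.6,0,0],[0.6,-2.5,2.6,0,0],[0.6,-2.5,2.6,0,0],[0.6,-2.5,2.6,0,0],[0.6,-2.5,2.6,0,0],[0.6,-4,0,0,0],[0.6,-4,0,0,0],[0.6,-4,0,0,0]]

```text
clock: 3.95
tcp_pos: [721.3, -15.8, 331.4]
tool_rot: [0.0, -0.001, 1.0, -0.0]
ft_force: [1.5, 0.2, 0.2]
gripper_width: 51.1
```

>>> move_arm:
  plan:
    - [[0.6,-4,0,0,0],[0.6,-4,0,0,0],[0.6,-4,0,0,0],[0.6,-4,0,0,0]]

```text
clock: 4.28
tcp_pos: [843.7, -16.9, 283.4]
tool_rot: [0.034, -0.001, 0.999, -0.003]
ft_force: [-0.7, -0.5, -2.0]
gripper_width: 51.2
```

```bash
python3 -c "
from h import *
np.set_printoptions(precision=4,suppress=True)
o=get_obs();print(o);print(rot(o['tool_rot']))"
```

```text
{'clock': 4.2833, 'joint_pos': array([-0.1199,  0.9206,  1.3641,  1.9455,  0.0017, -0.1212]), 'qvel': array([0.0063, 0.1802, 0.0027, 0.0358, 0.0291, 0.0063]), 'effort': array([   1.9745, -113.3044,   90.6541,   -0.1256,   -0.0598,    0.0784]), 'tcp_pos': array([843.7204, -16.9213, 283.3835]), 'tool_rot': array([ 0.0342, -0.0007,  0.9994, -0.0033]), 'ft_force': array([-0.6832, -0.4914, -2.0432]), 'torque': array([-0.0051,  0.1064, -0.0039]), 'gripper_width': 51.18233815325978}
[[-0.9977 -0.0012  0.0684]
 [-0.0016  1.     -0.0065]
 [-0.0684 -0.0066 -0.9976]]
```

>>> move_arm:
  plan:
    - [[0.6,0,0,-4,0],[0.6,0,0,-4,0],[0.6,0,0,-4,0]]

```text
clock: 4.53
tcp_pos: [821.8, -15.8, 370.0]
tool_rot: [0.085, -0.001, 0.996, -0.009]
ft_force: [0.0, -0.1, 0.0]
gripper_width: 51.2
```

```bash
python3 -c "
from h import *
np.set_printoptions(precision=4,suppress=True)
o=get_obs();print(o['joint_pos'],o['qvel'],o['tcp_pos']);print(rot(o['tool_rot']))"
```

```text
[-0.1219  0.8155  1.363   1.9481  0.0023 -0.1229] [-0.0049 -0.4202  0.0145  0.0006  0.0039 -0.0047] [821.7967 -15.7513 369.9909]
[[-0.9857  0.0004  0.1684]
 [-0.0027  0.9998 -0.0183]
 [-0.1684 -0.0185 -0.9855]]
```

>>> move_arm:
  plan:
    - [[0.6,0,0,-4,0],[0.6,0,0,-4,0],[0.6,0,0,-4,0],[0.6,0,0,-4,0],[0.6,0,0,-4,0],[0.6,0,0,-4,0]]

```text
clock: 5.03
tcp_pos: [762.0, -9.2, 519.9]
tool_rot: [0.178, -0.0, 0.984, -0.021]
ft_force: [-0.6, -0.4, -0.1]
gripper_width: 51.6
```

```bash
python3 -c "
from h import *
np.set_printoptions(precision=4,suppress=True)
o=get_obs();print(o['joint_pos'],o['qvel'],o['tcp_pos']);print(rot(o['tool_rot']))"
```

```text
[-0.123   0.6257  1.3629  1.948   0.0028 -0.1234] [ 0.0016 -0.3713 -0.0006 -0.0014 -0.0028  0.0022] [761.9778  -9.1567 519.8776]
[[-0.9368  0.0065  0.3499]
 [-0.0082  0.9991 -0.0405]
 [-0.3499 -0.0408 -0.9359]]
```

>>> move_arm:
  plan:
    - [[0.6,0,0,-4,0],[0.6,0,0,-4,0],[0.6,0,0,-4,0],[0.6,0,0,-4,0],[0.6,0,0,-4,0],[0.6,0,0,-4,0],[0.6,0,0,-4,0],[0.6,0,0,-4,0],[0.6,0,0,-4,0]]

```text
clock: 5.78
tcp_pos: [626.1, 11.1, 712.7]
tool_rot: [0.311, -0.0, 0.95, -0.038]
ft_force: [0.8, 1.3, 1.5]
gripper_width: 51.4
```

```bash
python3 -c "
from h import *
np.set_printoptions(precision=4,suppress=True)
o=get_obs();print(o['joint_pos'],o['qvel'],o['tcp_pos']);print(rot(o['tool_rot']))"
```

```text
[-0.1137  0.3477  1.363   1.9481 -0.005  -0.1155] [ 0.03   -0.3702 -0.0008  0.0012 -0.0222  0.0219] [626.0789  11.1475 712.7002]
[[-0.8062  0.0237  0.5911]
 [-0.0239  0.9971 -0.0725]
 [-0.5911 -0.0726 -0.8033]]
```

>>> move_arm:
  plan:
    - [[0.6,0,0,-4,0],[0.6,0,0,-2,0],[0.6,0,0,0,0]]

```text
clock: 6.03
tcp_pos: [596.1, 16.5, 743.1]
tool_rot: [0.335, -0.0, 0.941, -0.041]
ft_force: [-0.1, 0.5, 1.1]
gripper_width: 50.9
```

```bash
python3 - <<'E'
from h import *
np.set_printoptions(precision=4,suppress=True)
o=get_obs();print(o['joint_pos'],o['qvel'],o['tcp_pos']);M=rot(o['tool_rot']);print(M)
z=M[:,2]; print("tilt",np.degrees(np.arccos(-z[2])),"az",np.degrees(np.arctan2(z[1],z[0])))
c=cam("side");cv2.imwrite("pics/side1.png",c["color"][:,:,::-1])
E
```

```text
[-0.1086  0.2979  1.3638  1.9485 -0.0089 -0.1122] [-0.0057  0.0601 -0.0067 -0.0085  0.0028 -0.0039] [596.0506  16.4937 743.1265]
[[-0.7758  0.0273  0.6304]
 [-0.028   0.9966 -0.0777]
 [-0.6304 -0.0779 -0.7724]]
tilt 39.43336494941245 az -7.022447446829738
```

View pics/side1.png

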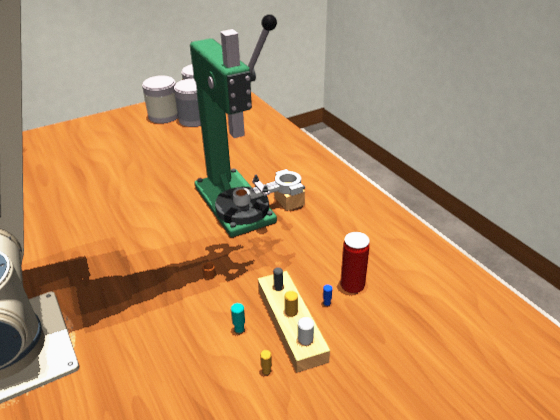

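>>> move_arm:
  plan:
    - [[0.6,0,0,3,0.12],[0.6,0,0,3,0.003],[0.6,0,0,0,0]]

```text
clock: 6.33
tcp_pos: [636.0, 11.1, 687.8]
tool_rot: [0.322, 0.039, 0.946, -0.027]
ft_force: [1.8, -0.8, -4.4]
gripper_width: 51.1
```

```bash
cat >> h.py <<'E'
def st():
    o=get_obs(); return np.array(o["tcp_pos"]),rot(o["tool_rot"]),o
def rel(target):
    p,M,o=st(); return M.T@(np.asarray(target)-p)/10
E
cat > g.py <<'E'
from h import *
np.set_printoptions(precision=3,suppress=True)
p,M,o=st(); print(o['clock'],o['joint_pos'],p);print(M)
Z=M[:,2]; G=np.array([513.3,-223.7,71.]); T=G+18.7*Z; pre=T-110*Z
print("T",T,"pre",pre,"rel pre cm",rel(pre),"rel T",rel(T))
E
python3 g.py
```

```text
6.3333 [-0.111  0.222  1.011  1.703 -0.008 -0.03 ] [636.02   11.057 687.805]
[[-0.79   0.092  0.607]
 [ 0.057  0.995 -0.076]
 [-0.611 -0.025 -0.791]]
T [ 524.646 -225.113   56.203] pre [ 457.903 -216.799  143.244] rel pre cm [ 46.026 -22.96   34.005] rel T [ 46.026 -22.96   45.005]
```

>>> move_arm:
  plan:
    - [[0.6,0,0,0,0.02],[0.6,0,0,0,0.02],[0.6,2.8,-1.4,2,0],[0.6,2.8,-1.4,2,0],[0.6,2.8,-1.4,2,0],[0.6,2.8,-1.4,2,0],[0.6,2.8,-1.4,2,0],[0.6,2.8,-1.4,2,0],[0.6,2.8,-1.4,2,0],[0.6,2.8,-1.4,2,0],[0.6,2.8,-1.4,2,0],[0.6,2.8,-1.4,2,0],[0.6,0,0,0,0]]

```text
clock: 7.42
tcp_pos: [530.1, -109.1, 389.7]
tool_rot: [0.33, 0.06, 0.942, -0.02]
ft_force: [-1.7, 0.4, -1.8]
gripper_width: 51.3
```

```bash
python3 g.py
```

```text
7.4167 [-0.48  -0.194 -0.268  0.854  0.22  -0.28 ] [ 530.064 -109.091  389.678]
[[-0.775  0.125  0.62 ]
 [ 0.099  0.992 -0.076]
 [-0.625  0.002 -0.781]]
T [ 524.893 -225.129   56.397] pre [ 456.699 -216.724  142.298] rel pre cm [ 20.065 -11.658  15.592] rel T [ 20.065 -11.658  26.592]
```

>>> move_arm:
  plan:
    - [[0.6,2.5,-1.5,1.9,0],[0.6,2.5,-1.5,1.9,0],[0.6,2.5,-1.5,1.9,0],[0.6,2.5,-1.5,1.9,0],[0.6,2.5,-1.4,2,0],[0.6,2.5,-1.4,2,0],[0.6,2.5,-1.4,2,0],[0.6,2.5,-1.4,2,0],[0.6,0,0,0,0],[0.6,0,0,0,0]]

```text
clock: 8.25
tcp_pos: [464.0, -219.4, 150.1]
tool_rot: [0.335, 0.059, 0.94, -0.021]
ft_force: [0.3, -0.6, 0.6]
gripper_width: 51.4
```

```bash
python3 g.py; python3 - <<'E'
from h import *
p,M,o=st()
for n in("top","side"):
    show(cam(n),280 if n=="top" else 190,150 if n=="top" else 190,150,150,4,f"pics/pre_{n}.png",[p,p-18.7*M[:,2]])
E
```

```text
8.25 [-0.86  -0.064 -0.8    0.29   0.437 -0.611] [ 464.    -219.435  150.065]
[[-0.769  0.125  0.627]
 [ 0.096  0.992 -0.08 ]
 [-0.632 -0.001 -0.775]]
T [ 525.026 -225.191   56.51 ] pre [ 456.047 -216.422  141.745] rel pre cm [1.166 0.201 0.122] rel T [ 1.166  0.201 11.122]
```

View pics/pre_side.png

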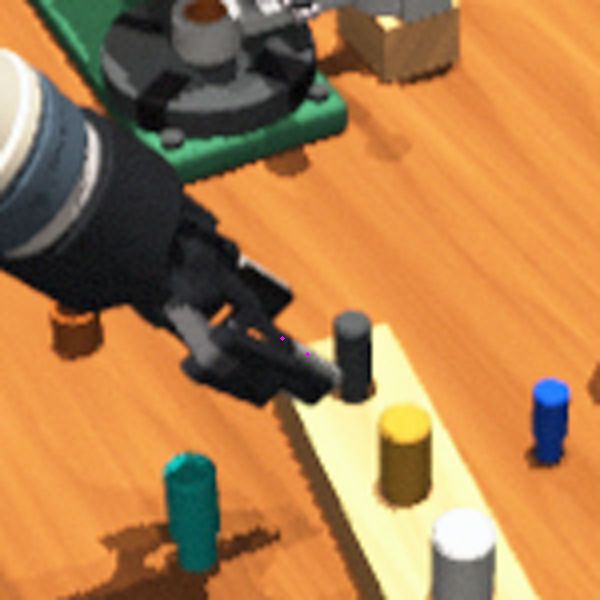

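View pics/pre_top.png

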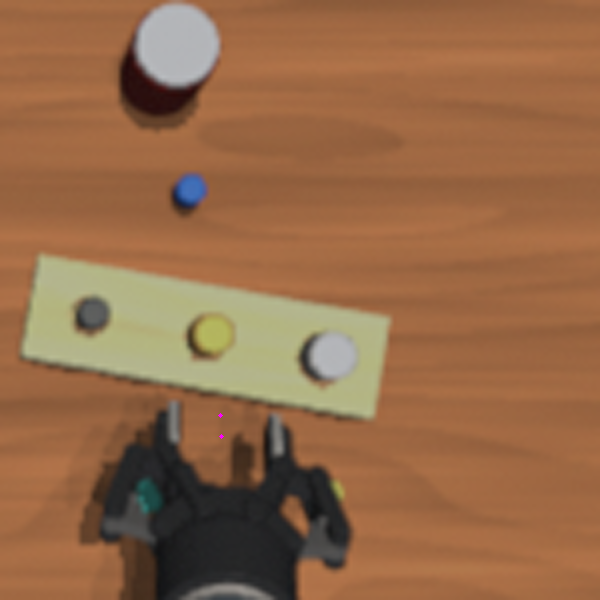

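>>> move_arm:
  plan:
    - [[0.6,0.6,0.1,0.2,0],[0.6,0.6,0.1,2,0],[0.6,0,0,2,0],[0.6,0,0,2,0],[0.6,0,0,2,0],[0.6,0,0,1,0],[0.6,0,0,0.5,0],[0.6,0,0,0,0],[0.6,0,0,0,0]]

```text
clock: 9.1
tcp_pos: [514.0, -220.5, 65.8]
tool_rot: [0.335, 0.057, 0.94, -0.021]
ft_force: [-0.2, 0.9, 0.5]
gripper_width: 51.3
```

```bash
python3 g.py; python3 - <<'E'
from h import *
p,M,o=st()
for n in("top","side"):
    show(cam(n),290 if n=="top" else 230,190 if n=="top" else 240,100,100,6,f"pics/pre2_{n}.png",[p,p-18.7*M[:,2]])
E
```

```text
9.1 [-0.76   0.151 -0.878 -0.038  0.385 -0.522] [ 514.016 -220.51    65.764]
[[-0.77   0.122  0.627]
 [ 0.094  0.993 -0.077]
 [-0.632 -0.001 -0.775]]
T [ 525.021 -225.148   56.501] pre [ 456.075 -216.628  141.788] rel pre cm [-0.305 -0.326 -9.556] rel T [-0.305 -0.326  1.444]
```

View pics/pre2_side.png

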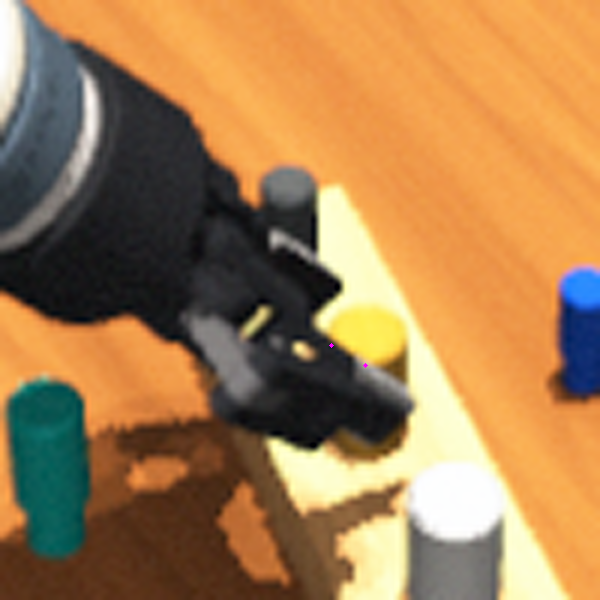

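View pics/pre2_top.png

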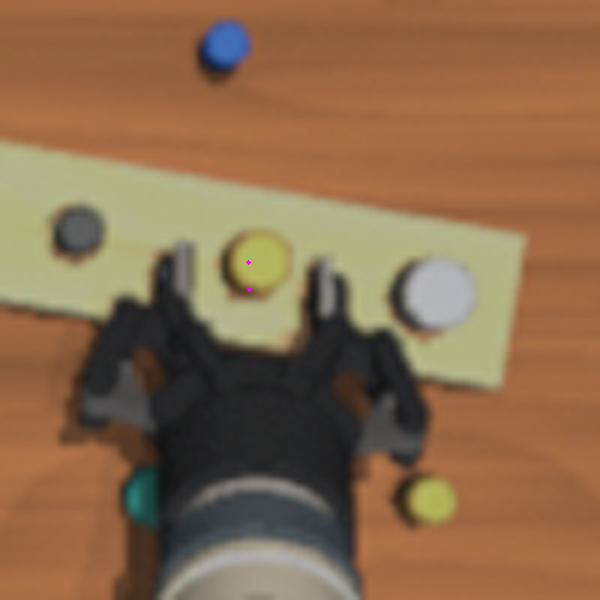

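>>> move_arm:
  plan:
    - [[0.6,-0.15,-0.2,0.7,0],[0.6,-0.15,-0.15,0.7,0],[0.6,0,0,0,0],[0.6,0,0,0,0],[0.6,0,0,0,0]]

```text
clock: 9.62
tcp_pos: [524.1, -225.5, 55.6]
tool_rot: [0.334, 0.058, 0.941, -0.02]
ft_force: [0.3, 0.4, -0.0]
gripper_width: 51.0
```

```bash
python3 g.py
```

```text
9.6167 [-0.751  0.187 -0.87  -0.068  0.38  -0.513] [ 524.058 -225.452   55.628]
[[-0.77   0.123  0.626]
 [ 0.095  0.992 -0.077]
 [-0.63   0.    -0.776]]
T [ 525.    -225.143   56.484] pre [ 456.175 -216.654  141.871] rel pre cm [ -0.124   0.042 -11.01 ] rel T [-0.124  0.042 -0.01 ]
```

>>> move_arm:
  plan:
    - [[0.5,-0.12,0.04,0,0],[0.2,0,0,0,0],[0,0,0,0,0],[0,0,0,0,0],[0,0,0,0,0],[0,0,0,0,0],[0,0,0,0,0],[0,0,0,0,0]]
  grip_force: 70

```text
clock: 10.28
tcp_pos: [525.3, -225.3, 57.0]
tool_rot: [0.334, 0.058, 0.94, -0.021]
ft_force: [-2.4, 1.9, 5.7]
gripper_width: 24.3
```

```bash
python3 g.py; python3 - <<'E'
from h import *
p,M,o=st();print(o["ft_force"])
for n in("top","side"):
    show(cam(n),290 if n=="top" else 230,190 if n=="top" else 240,100,100,6,f"pics/gr_{n}.png",[p,p-18.7*M[:,2]])
E
```

```text
10.2833 [-0.749  0.186 -0.868 -0.066  0.379 -0.511] [ 525.314 -225.276   57.008]
[[-0.77   0.122  0.627]
 [ 0.095  0.992 -0.078]
 [-0.631 -0.    -0.775]]
T [ 525.017 -225.152   56.499] pre [ 456.093 -216.612  141.801] rel pre cm [  0.056   0.009 -10.98 ] rel T [0.056 0.009 0.02 ]
[-2.38272783  1.91945235  5.73559623]
```

View pics/gr_side.png

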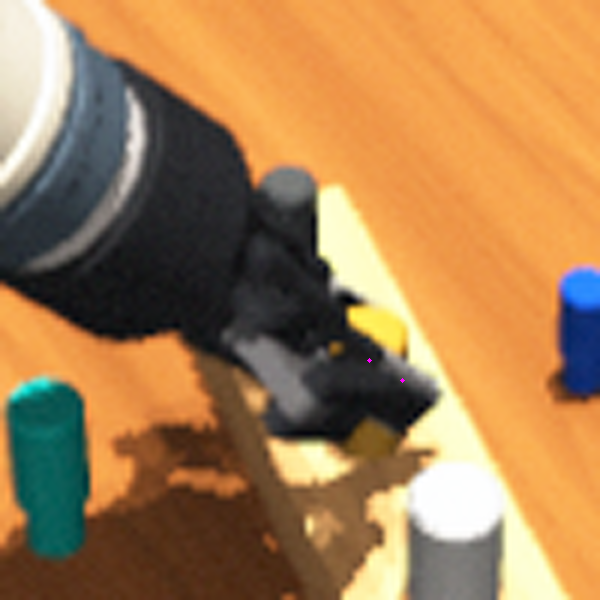

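>>> move_arm:
  plan:
    - [[0,-0.32,0,-0.39,0],[0,-0.63,0,-0.78,0],[0,-0.63,0,-0.78,0],[0,-0.63,0,-0.78,0],[0,-1.26,0,-1.55,0],[0,-1.26,0,-1.55,0],[0,-1.26,0,-1.55,0],[0,-1.26,0,-1.55,0],[0,-1.26,0,-1.55,0],[0,0,0,0,0],[0,0,0,0,0]]

```text
clock: 11.3
tcp_pos: [525.0, -225.3, 192.2]
tool_rot: [0.334, 0.058, 0.94, -0.021]
ft_force: [-1.6, 0.2, -2.4]
gripper_width: 24.5
```

```bash
python3 g.py; python3 - <<'E'
from h import *
p,M,o=st();print(o["ft_force"],o["gripper_width"])
for n in("top","side"):
    show(cam(n),280 if n=="top" else 220,170 if n=="top" else 180,120,100,6,f"pics/lf_{n}.png",[p,p-18.7*M[:,2]])
E
```

```text
11.3 [-0.749 -0.02  -0.637  0.37   0.378 -0.511] [ 525.004 -225.264  192.177]
[[-0.77   0.123  0.627]
 [ 0.094  0.992 -0.078]
 [-0.631 -0.001 -0.775]]
T [ 525.016 -225.167   56.499] pre [ 456.1   -216.539  141.799] rel pre cm [ 8.567  0.026 -0.479] rel T [ 8.567  0.026 10.521]
[-1.56728798  0.2496396  -2.35203876] 24.531735258306476
```

View pics/lf_side.png

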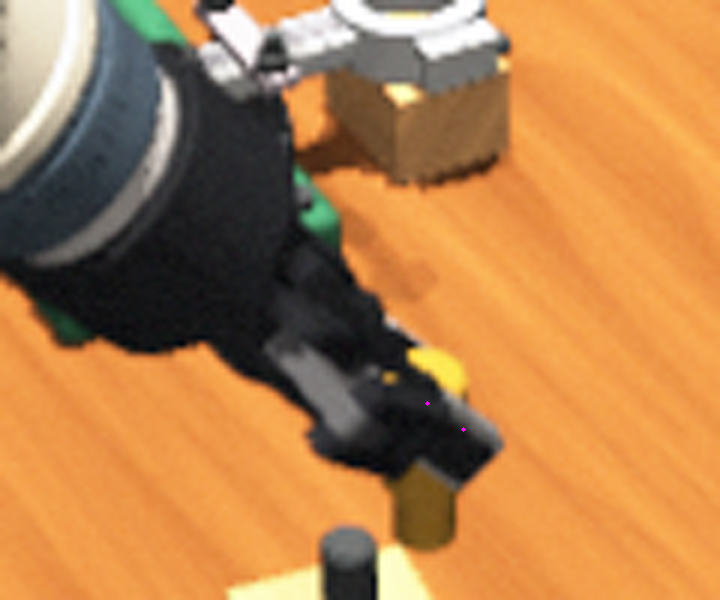

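View pics/lf_top.png

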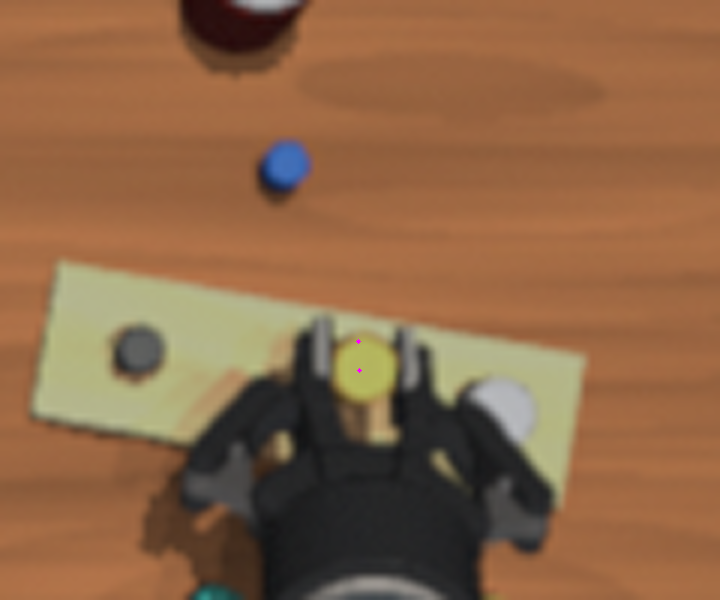

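```bash
cat >> h.py <<'E'
def circ(c0,ax,r,n=40):
    ax=ax/np.linalg.norm(ax); a=np.cross(ax,[0.3,1,0.2]);a/=np.linalg.norm(a);b=np.cross(ax,a)
    return [c0+r*(np.cos(t)*a+np.sin(t)*b) for t in np.linspace(0,2*np.pi,n)]
def overlay(c,x,y,w,h,k,n,tip,ax):
    im=cv2.resize(c["color"][y:y+h,x:x+w,::-1].copy(),None,fx=k,fy=k,interpolation=cv2.INTER_CUBIC)
    for s,r,col in((0,8,(255,0,255)),(2,10,(255,0,0)),(24,10,(255,255,0)),(24,13,(0,255,0)),(66,13,(255,0,255))):
        q=np.array([(proj(c,P)-[x,y]+.5)*k for P in circ(tip+s*ax,ax,r)]).astype(int)
        cv2.polylines(im,[q],True,col,1)
    cv2.imwrite(n,im)
E
python3 - <<'E'
from h import *
p,M,o=st()
tip=np.array([513.3,-223.7,153.2]);ax=np.array([0,0,1.])
overlay(cam("side"),260,220,60,60,10,"pics/ov_s.png",tip,ax)
overlay(cam("top"),310,205,60,60,10,"pics/ov_t.png",tip,ax)
a=cv2.imread("pics/ov_s.png");b=cv2.imread("pics/ov_t.png");cv2.imwrite("pics/ov.png",cv2.resize(np.hstack([a,b]),(800,400)))
E
```

View pics/ov.png

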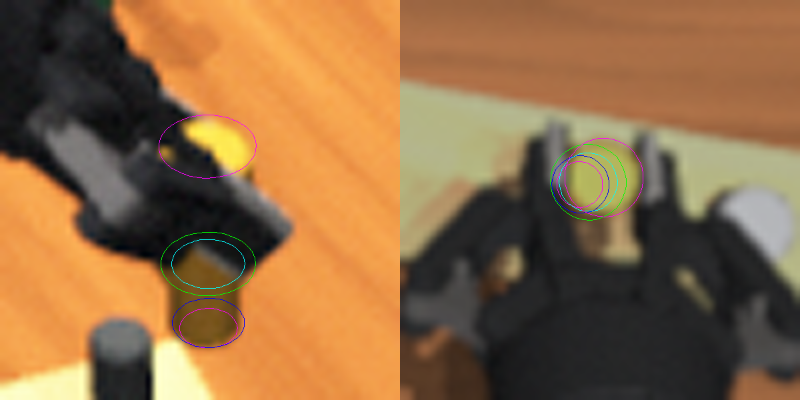

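```bash
cat > q.py <<'E'
from h import *
np.set_printoptions(precision=2,suppress=True)
M0=np.array([[-.77,.1225,.627],[.0945,.9925,-.0778],[-.631,0,-.775]])
U,_,V=np.linalg.svd(M0);M0=U@V
TT=M0.T@np.array([-11.7,1.56,-39.0]); AT=M0.T@np.array([0,0,1.])
B=np.array([594.5,150.4,74.])
def state():
    p,M,o=st(); tip=p+M@TT; ax=M@AT
    print("t %.2f"%o["clock"],"tcp",p,"tip-B",tip-B,"ax",ax,"lean %.1f"%np.degrees(np.arccos(min(1,ax[2]))),"F",o["ft_force"],"w %.1f"%o["gripper_width"])
    return p,M,tip,ax
E
python3 - <<'E'
from q import *
p,M,tip,ax=state()
print(rel(np.array([491.7,148.8,149])), get_obs()["joint_pos"])
E
```

```text
t 11.50 tcp [ 524.41 -224.68  189.84] tip-B [ -81.91 -373.44   76.88] ax [ 0. -0.  1.] lean 0.2 F [-0.07  0.45 -2.32] w 24.4
[ 8.68 36.66 -1.71] [-0.75 -0.02 -0.64  0.37  0.38 -0.51]
```

>>> move_arm:
  plan:
    - [[0,0.7,3.05,-0.14,0],[0,0.7,3.05,-0.14,0],[0,0.7,3.05,-0.14,0],[0,0.7,3.05,-0.14,0],[0,0.7,3.05,-0.14,0],[0,0.7,3.05,-0.14,0],[0,0.7,3.05,-0.14,0],[0,0.7,3.05,-0.14,0],[0,0.7,3.05,-0.14,0],[0,0.8,3.05,-0.15,0],[0,0.8,3.05,-0.15,0],[0,0.8,3.05,-0.15,0],[0,0,0,0,0],[0,0,0,0,0]]

```text
clock: 12.67
tcp_pos: [491.2, 149.8, 148.3]
tool_rot: [0.333, 0.055, 0.941, -0.02]
ft_force: [-0.0, -0.4, -2.9]
gripper_width: 24.4
```

```bash
python3 - <<'E'
from q import *
p,M,tip,ax=state()
print(get_obs()["joint_pos"]);print(M)
c=cam("side");cv2.imwrite("pics/side2.png",c["color"][:,:,::-1])
E
```

```text
t 12.67 tcp [491.19 149.76 148.34] tip-B [-115.16    0.85   35.38] ax [0. 0. 1.] lean 0.2 F [-0.05 -0.43 -2.89] w 24.4
[ 0.27 -0.05 -0.81  0.17 -0.24  0.31]
[[-0.77  0.12  0.62]
 [ 0.09  0.99 -0.08]
 [-0.63 -0.   -0.78]]
```

View pics/side2.png

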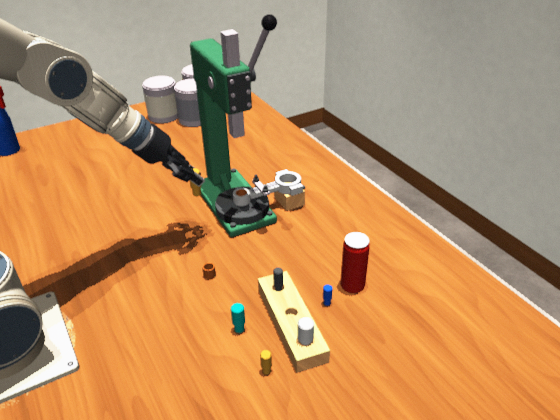

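```bash
python3 - <<'E'
from q import *
p,M,tip,ax=state()
u,v=proj(cam("side"),tip+30*ax);x,y=int(u)-30,int(v)-30
overlay(cam("side"),x,y,60,60,10,"pics/a.png",tip,ax); show(cam("side"),x,y,60,60,10,"pics/b.png")
cv2.imwrite("pics/ov2.png",cv2.resize(np.hstack([cv2.imread("pics/a.png"),cv2.imread("pics/b.png")]),(800,400)))
print(rel(p+np.array([95,-.8,-25])-0))
E
```

```text
t 12.72 tcp [491.5  148.46 148.66] tip-B [-114.82   -0.43   35.7 ] ax [0. 0. 1.] lean 0.2 F [ 0.81 -1.   -1.64] w 24.4
[-5.71  1.17  7.88]
```

View pics/ov2.png

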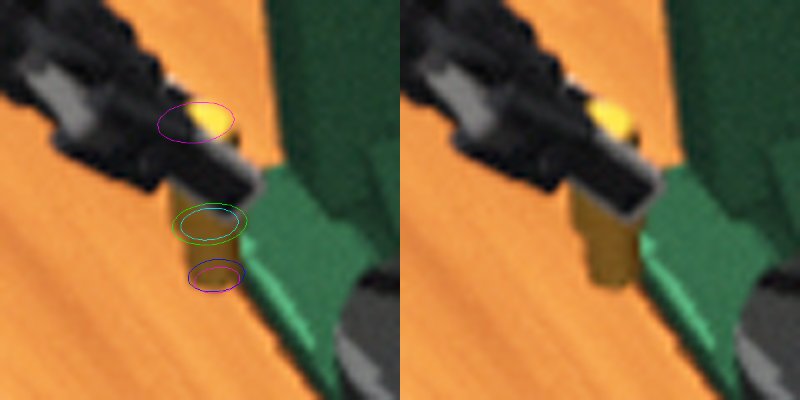

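>>> move_arm:
  plan:
    - [[0,-1.4,0.3,1.8,0],[0,-1.4,0.3,1.8,0],[0,-1.4,0.3,1.8,0],[0,-1.2,0.3,1.6,0],[0,-0.3,0,0.7,0],[0,0,0,0,0],[0,0,0,0,0],[0,0,0,0,0]]

```text
clock: 13.43
tcp_pos: [584.8, 147.3, 125.9]
tool_rot: [0.334, 0.058, 0.941, -0.021]
ft_force: [-0.1, 0.2, -1.9]
gripper_width: 24.4
```

```bash
cat > v.py <<'E'
from q import *
import sys
n=sys.argv[1]
p,M,tip,ax=state()
fs=[]
for c in("side","top"):
    u,v=proj(cam(c),B+[0,0,30]);x,y=int(u)-30,int(v)-30
    overlay(cam(c),x,y,60,60,10,"pics/a.png",tip,ax); show(cam(c),x,y,60,60,10,"pics/b.png",[B])
    fs+=[cv2.imread("pics/a.png"),cv2.imread("pics/b.png")]
cv2.imwrite(f"pics/{n}.png",cv2.resize(np.vstack([np.hstack(fs[:2]),np.hstack(fs[2:])]),(600,600)))
E
python3 v.py in1
```

```text
t 13.43 tcp [584.79 147.31 125.89] tip-B [-21.48  -1.52  12.91] ax [0. 0. 1.] lean 0.1 F [-0.13  0.18 -1.88] w 24.4
```

View pics/in1.png

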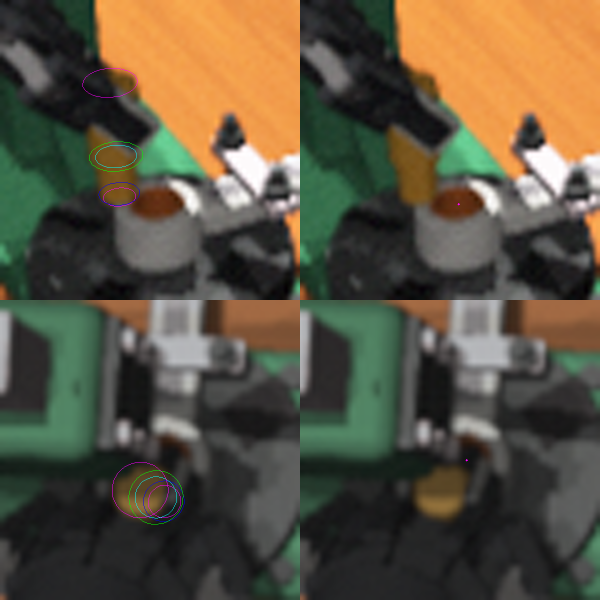

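>>> move_arm:
  plan:
    - [[0,0,0,0,0.1],[0,0,0,0,0.1],[0,0,0,0,0.1],[0,0,0,0,0.1],[0,0,0,0,0],[0,0,0,0,0]]

```text
clock: 14.03
tcp_pos: [585.4, 148.3, 126.6]
tool_rot: [0.332, 0.242, 0.911, 0.046]
ft_force: [0.5, 0.5, -2.5]
gripper_width: 24.4
```

```bash
python3 - <<'E'
from q import *
p,M,tip,ax=state()
for d in (5,2,-1,-3,-5):
    # axis crosses mouth plane at B
    t=B+ax*(d/ax[2]); print(d, rel(p+t-tip))
print(M.T@[0,0,1])
E
```

```text
t 14.03 tcp [585.4  148.34 126.58] tip-B [-17.16  12.21  15.27] ax [-0.07 -0.24  0.97] lean 14.3 F [ 0.46  0.54 -2.46] w 24.4
5 [-1.15 -0.74  1.95]
2 [-0.95 -0.74  2.19]
-1 [-0.76 -0.74  2.43]
-3 [-0.63 -0.74  2.59]
-5 [-0.5  -0.74  2.75]
[-0.58  0.24 -0.78]
```

>>> move_arm:
  plan:
    - [[0,-0.5,-0.34,0.8,0],[0,-0.4,-0.3,0.8,0],[0,-0.25,-0.1,0.35,0],[0,0,0,0,0],[0,0,0,0,0]]

```text
clock: 14.45
tcp_pos: [602.7, 134.2, 115.3]
tool_rot: [0.331, 0.244, 0.91, 0.046]
ft_force: [0.1, -0.6, -2.0]
gripper_width: 24.3
```

```bash
python3 v.py in2
```

```text
t 14.45 tcp [602.71 134.16 115.25] tip-B [ 0.15 -1.9   3.97] ax [-0.07 -0.24  0.97] lean 14.4 F [ 0.08 -0.63 -1.98] w 24.3
```

View pics/in2.png

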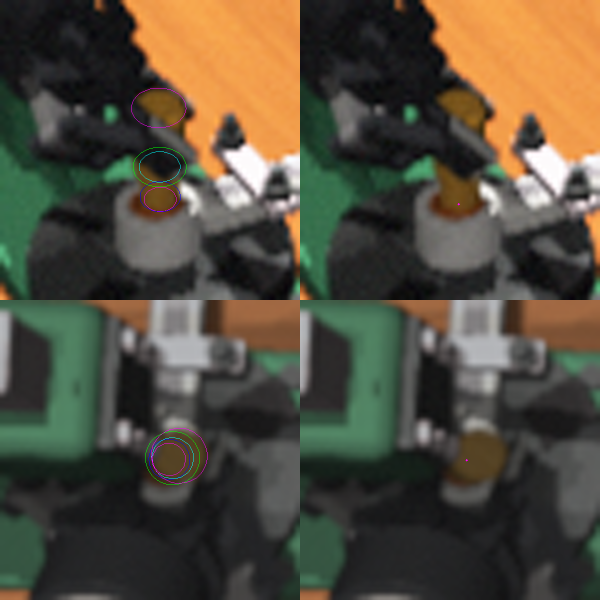

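```bash
python3 - <<'E'
from q import *
p,M,tip,ax=state()
for d in (2,-1,-3):
    t=B+ax*(d/ax[2]); print(d, rel(p+t-tip))
print(M.T@[0,1,0])
E
```

```text
t 14.55 tcp [602.51 134.53 115.66] tip-B [-0.04 -1.53  4.38] ax [-0.07 -0.24  0.97] lean 14.4 F [-0.78  0.14 -1.75] w 24.0
2 [0.19 0.03 0.17]
-1 [0.39 0.03 0.41]
-3 [0.52 0.03 0.57]
[ 0.47  0.88 -0.08]
```

>>> move_arm:
  plan:
    - [[0,0.13,0.01,0.14,0],[0,0.13,0.01,0.14,0],[0,0.13,0.01,0.14,0],[0,0,0,0,0],[0,0,0,0,0]]

```text
clock: 14.97
tcp_pos: [602.7, 136.9, 110.3]
tool_rot: [0.331, 0.243, 0.91, 0.046]
ft_force: [0.2, 2.1, -2.8]
gripper_width: 24.2
```

```bash
python3 v.py in3
```

```text
t 14.97 tcp [602.66 136.94 110.28] tip-B [ 0.11  0.91 -0.99] ax [-0.07 -0.24  0.97] lean 14.4 F [ 0.22  2.13 -2.79] w 24.2
```

View pics/in3.png

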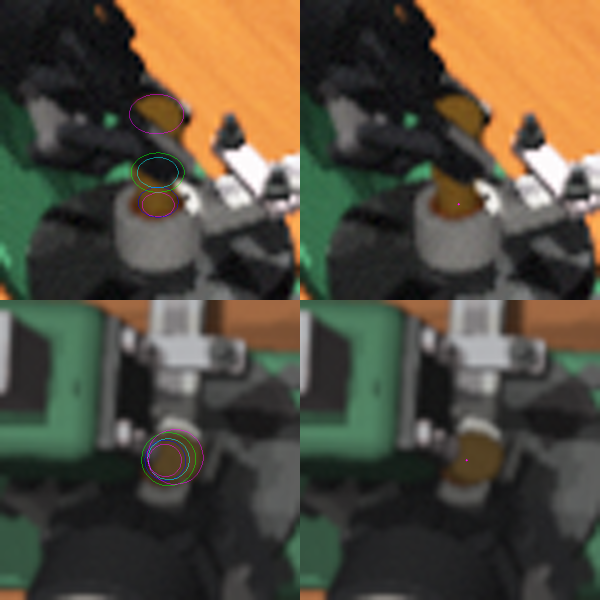

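>>> move_arm:
  plan:
    - [[0,0.11,0,0.13,0],[0,0.11,0,0.13,0],[0,0,0,0,0],[0,0,0,0,0]]

```text
clock: 15.4
tcp_pos: [602.9, 137.6, 107.0]
tool_rot: [0.331, 0.243, 0.91, 0.046]
ft_force: [1.1, 3.3, -2.8]
gripper_width: 24.3
```

```bash
python3 v.py in4
```

```text
t 15.40 tcp [602.92 137.62 106.99] tip-B [ 0.38  1.59 -4.28] ax [-0.07 -0.24  0.97] lean 14.4 F [ 1.1   3.34 -2.84] w 24.3
```

View pics/in4.png

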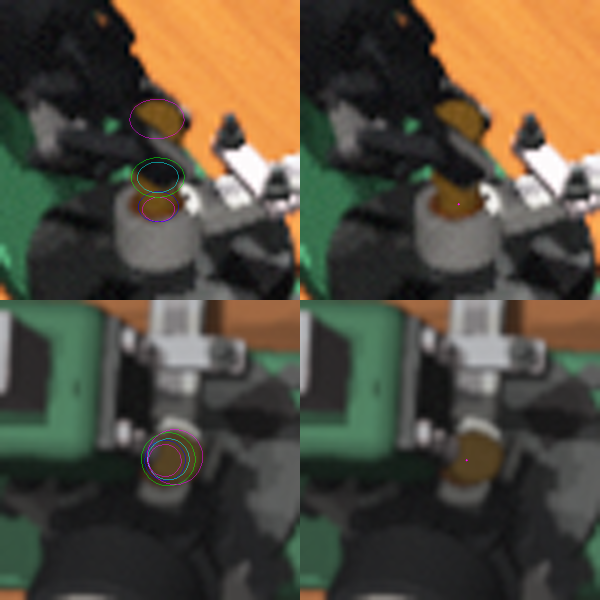

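```bash
python3 - <<'E'
from q import *
p,M,tip,ax=state()
q=M.T@(np.array([B[0],B[1],B[2]-1])-p)
for a in(-.1,-.08):
    r=R.from_euler("z",a).as_matrix(); print(a,(np.eye(3)-r)@(TT+4*AT)/10,(np.eye(3)-r)@q/10)
E
```

```text
t 15.50 tcp [602.93 137.6  107.04] tip-B [ 0.39  1.56 -4.23] ax [-0.07 -0.24  0.97] lean 14.4 F [ 1.35  4.14 -2.59] w 24.4
-0.1 [0.01 0.31 0.  ] [0.02 0.31 0.  ]
-0.08 [0.01 0.25 0.  ] [0.01 0.25 0.  ]
```

>>> move_arm:
  plan:
    - [[0,0.01,0.25,0,-0.08],[0,0.01,0.25,0,-0.08],[0,0,0,0,0]]

```text
clock: 15.75
tcp_pos: [604.5, 142.2, 107.9]
tool_rot: [0.334, 0.168, 0.927, 0.019]
ft_force: [0.0, 3.2, -3.7]
gripper_width: 23.8
```

>>> move_arm:
  plan:
    - [[0,0.01,0.25,0,-0.08],[0,0.01,0.25,0,-0.08],[0,0.01,0.25,0,-0.08],[0,0,0,0,0],[0,0,0,0,0]]

```text
clock: 16.17
tcp_pos: [606.0, 149.1, 108.3]
tool_rot: [0.334, 0.06, 0.941, -0.02]
ft_force: [-0.2, 3.5, -3.7]
gripper_width: 24.0
```

```bash
python3 v.py in5
```

```text
t 16.17 tcp [606.02 149.11 108.34] tip-B [-0.22  0.4  -4.64] ax [ 0. -0.  1.] lean 0.2 F [-0.16  3.51 -3.68] w 24.0
```

View pics/in5.png

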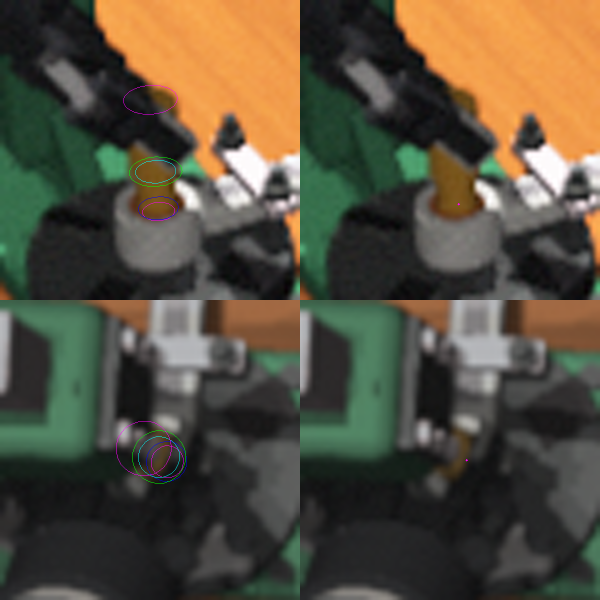

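>>> move_arm:
  plan:
    - [[0,0.13,0.02,0.16,0],[0,0.13,0.02,0.16,0],[0,0.13,0,0.16,0],[0,0,0,0,0]]

```text
clock: 16.6
tcp_pos: [606.3, 149.4, 102.1]
tool_rot: [0.334, 0.058, 0.941, -0.021]
ft_force: [-1.2, 1.9, -3.1]
gripper_width: 24.2
```

```bash
python3 -c "
from q import *
state()"
```

```text
t 16.60 tcp [606.31 149.39 102.14] tip-B [  0.07   0.57 -10.85] ax [ 0. -0.  1.] lean 0.1 F [-1.16  1.86 -3.12] w 24.2
```

Free-sliding. Continue down.

>>> move_arm:
  plan:
    - [[0,0.13,0,0.16,0],[0,0.13,0,0.16,0],[0,0.13,0,0.16,0],[0,0.13,0,0.16,0],[0,0,0,0,0],[0,0,0,0,0]]

```text
clock: 17.1
tcp_pos: [606.2, 149.5, 93.8]
tool_rot: [0.334, 0.058, 0.941, -0.021]
ft_force: [0.1, 1.2, -3.3]
gripper_width: 24.1
```

```bash
python3 v.py in6
```

```text
t 17.10 tcp [606.18 149.48  93.8 ] tip-B [ -0.08   0.64 -19.18] ax [0. 0. 1.] lean 0.1 F [ 0.06  1.17 -3.27] w 24.1
```

View pics/in6.png

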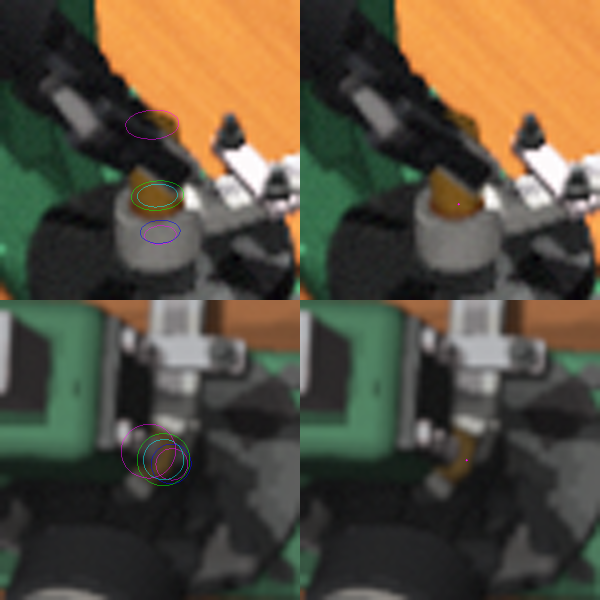

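>>> move_arm:
  plan:
    - [[0,0.1,0,0.12,0],[0,0.1,0,0.12,0],[0,0.05,0,0.06,0],[0,0,0,0,0],[0,0,0,0,0]]

```text
clock: 17.62
tcp_pos: [606.2, 149.5, 90.2]
tool_rot: [0.334, 0.058, 0.941, -0.021]
ft_force: [0.2, 2.0, -2.3]
gripper_width: 24.3
```

>>> move_arm:
  plan:
    - [[0,0.05,0,0.06,0],[0,0,0,0,0]]

```text
clock: 17.78
tcp_pos: [606.3, 149.5, 89.5]
tool_rot: [0.334, 0.058, 0.941, -0.021]
ft_force: [-0.5, 1.3, -1.1]
gripper_width: 24.3
```

```bash
python3 -c "
from q import *
state()"
```

```text
t 17.78 tcp [606.32 149.55  89.53] tip-B [  0.09   0.71 -23.46] ax [ 0. -0.  1.] lean 0.0 F [-0.5   1.32 -1.05] w 24.3
```

>>> move_arm:
  plan:
    - [[0,0.06,0,0.08,0],[0,0.06,0,0.08,0],[0,0,0,0,0],[0,0,0,0,0]]

```text
clock: 18.12
tcp_pos: [606.7, 149.6, 89.0]
tool_rot: [0.335, 0.058, 0.94, -0.021]
ft_force: [-9.3, 0.9, 10.9]
gripper_width: 24.4
```

```bash
python3 v.py in7
```

```text
t 18.12 tcp [606.72 149.6   89.  ] tip-B [  0.58   0.76 -24.02] ax [-0. -0.  1.] lean 0.1 F [-9.28  0.88 10.88] w 24.4
```

View pics/in7.png

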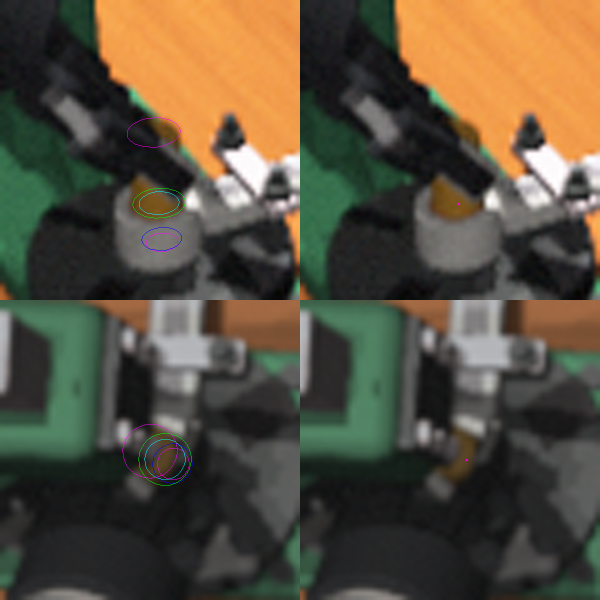

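>>> move_arm:
  plan:
    - [[0.35,0,0,0,0],[0.45,0,0,0,0],[0.55,0,0,0,0],[0.55,0,0,0,0],[0.55,0,0,0,0],[0.55,0,0,0,0]]

```text
clock: 18.72
tcp_pos: [606.4, 149.5, 87.4]
tool_rot: [0.334, 0.058, 0.941, -0.021]
ft_force: [0.1, 0.1, -0.2]
gripper_width: 46.7
```

```bash
python3 v.py rel1
```

```text
t 18.72 tcp [606.44 149.5   87.45] tip-B [  0.2    0.66 -25.54] ax [ 0. -0.  1.] lean 0.1 F [ 0.11  0.09 -0.2 ] w 46.7
```

View pics/rel1.png

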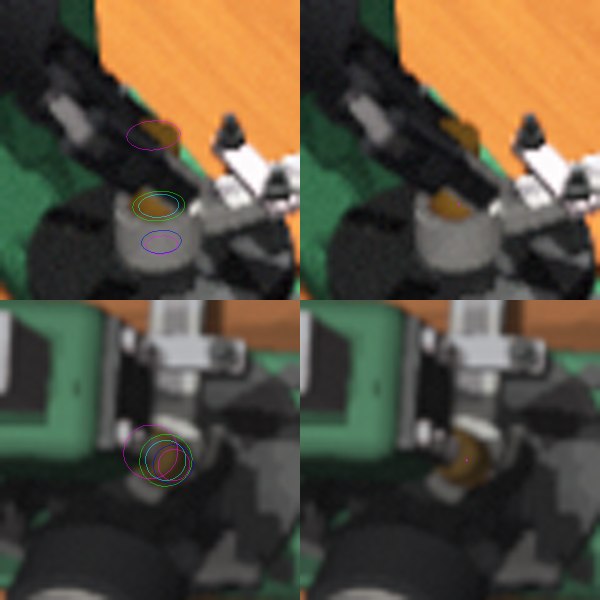

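Released, force zero. Draw back along the fingers.

>>> move_arm:
  plan:
    - [[0.55,0,0,-0.7,0],[0.55,0,0,-1.2,0],[0.55,0,0,-2,0],[0.55,0,0,-2,0],[0.55,0,0,-2,0],[0.55,0,0,-3,0],[0.55,0,0,-3,0],[0.55,0,0,-3,0],[0.55,0,0,-3,0],[0.55,0,0,0,0],[0.55,0,0,0,0],[0.55,0,0,0,0]]

```text
clock: 19.82
tcp_pos: [481.6, 165.0, 241.9]
tool_rot: [0.334, 0.058, 0.94, -0.021]
ft_force: [-0.2, -0.1, -0.8]
gripper_width: 47.0
```

```bash
python3 - <<'E'
from q import *
state()
tip=B+[0,0,-24.];ax=np.array([0,0,1.]);fs=[]
for c in("side","top"):
    u,v=proj(cam(c),B+[0,0,20]);x,y=int(u)-30,int(v)-30
    overlay(cam(c),x,y,60,60,10,"pics/a.png",tip,ax); show(cam(c),x,y,60,60,10,"pics/b.png")
    fs+=[cv2.imread("pics/a.png"),cv2.imread("pics/b.png")]
cv2.imwrite("pics/fin.png",cv2.resize(np.vstack([np.hstack(fs[:2]),np.hstack(fs[2:])]),(600,600)))
cv2.imwrite("pics/fin_s.png",cam("side")["color"][:,:,::-1])
E
```

```text
t 19.82 tcp [481.57 165.04 241.88] tip-B [-124.64   16.21  128.88] ax [ 0. -0.  1.] lean 0.0 F [-0.19 -0.07 -0.8 ] w 47.0
```

View pics/fin.png

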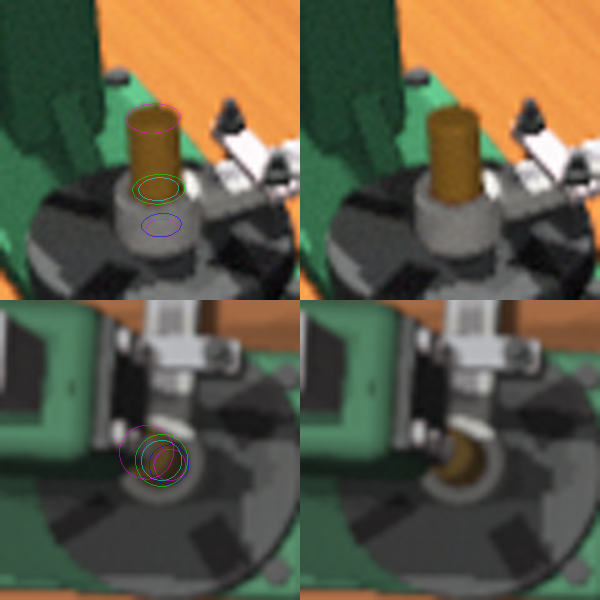

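View pics/fin_s.png

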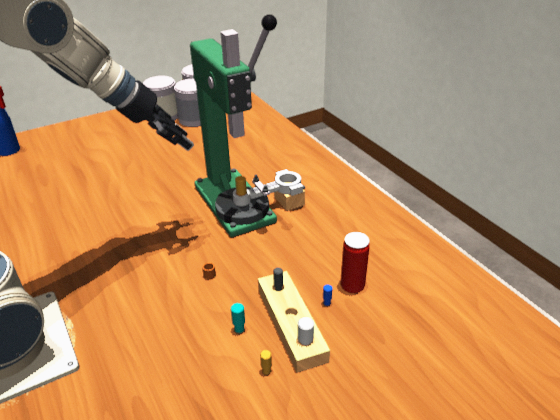

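```bash
python3 -c "
from cell import manip,get_obs
print(manip.hand_in(), get_obs()['clock'])"
```

```text
the job is handed in; nothing more can be done
the job is handed in; nothing more can be done
```

The brass drift is in the bush, fully home and upright, and I have handed the job in; it reports no verdict. The arm finished clear of the press at 19.8 s of the 48 s allowed.

**How it was done:**
- **Slant:** moves can only turn the hand about its own axis. I got the slant by raising the arm past its vertical reach until it tilted about 39 degrees. That held it against the ends of the ranges of joints 3 and 4 for a moment.
- **Start in the bush:** I lifted the drift straight out of the block and reached in under the ram. Turning the hand 0.4 rad leaned the drift about 14.4 degrees, and I entered it low edge first to about 4 mm below the mouth. I held it there for roughly 0.2 s.
- **Seating:** I turned it back upright about the bush mouth and slid it down. The vertical force rose by about 12 N at a computed depth of 24.0 mm. I then opened the fingers and drew back along them.

**Last checks:**
- In the last side picture, the drift's body and shoulder match the outline of a fully home, upright drift to about a pixel (roughly 2 mm). The ram hides part of it in the top picture, which agrees as far as it can be seen.
- The force on the hand after letting go was near zero.
- The other drifts, the new bush and the can look untouched.
- The lean and the starting depth come from the hand's pose and the grasp, not from a direct measurement, and I put them good to about 1–1.5 mm. No check failed or disagreed by more than that.

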